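# Rack the sample cylinder valve end down

## Robot

A 7-joint arm with a two-finger parallel gripper is mounted at the origin on a cart in front of the work surface, level with it; the furniture and walls round the work are solid. World frame = base frame: x ahead of the robot, y to its left, z up, the work surface at z = 0. Lengths are in m, angles in rad, forces in N, time in s.
With the tool pointing down it reaches from about 0.425 to 0.925 m from the base axis. Payload 6.8 kg.
Tool frame: the origin (TCP) lies on the centre line of the jaws, within the pads' length; the fingertips stand 8 mm ahead of it and the grasp point (between the pads) lies 11 mm behind it (bot.tips_ahead is the distance from the TCP to the fingertips, in m); z points along the fingers, y is the line along which they close (so a half turn about z gives the same grasp; the last joint's range is limited). The gripper opens to 85 mm and grips with 20 to 120 N. Pads are 22 mm wide; open, the fingers measure 114 mm over their backs; the gripper's body (76 mm by 85 mm) begins 54 mm behind the grasp point. The pads swing forward as they close: fully open they stand 13 mm farther back than shut.
Start: joints at [1.103, 0.477, 0.022, 1.555, -0.011, 1.109, -0.083], TCP at [0.238, -0.632, 0.239] pointing down, gripper open.
Joint ranges: [-2.96, 2.96], [-0.34, 2.1], [-1.41, 1.46], [0.24, 2.44], [-1.37, 4.51], [0.17, 1.92], [-2.96, 2.96]. Speed limits (rad/s): [2.39, 2.39, 3.14, 3.14, 3.14, 3.14, 3.14].

## Interface

Orientations are given as a unit quaternion [w, x, y, z].
In Python, from station import bot gives the robot as it stands.
- The arm moves only by the tool send_rows, never from a script. Its argument "deltas" is text: rows parted by semicolons, each of 4 numbers parted by spaces: the shift along the tool's x, y, z in m, then the turn about the tool's z in degrees. In form: x y z spin; .... A call has 1 to 5 rows; each row is the pose to reach, as a shift and turn from the pose commanded when the call began, along the tool's axes at that moment; what a row does not reach only later rows make up. A row lasts 1/10 s, in which the tool goes at most 50 mm and 8.59 degrees, less where a joint would pass 70% of its speed; a pose out of reach is approached as far as the arm can. A call with a gripper value outside its range is refused whole. "claw" is the opening, from 0 (shut) to 1 (fully open), set as the call begins (left out, the last holds). The fingers move at their own pace and stop on an object; "force" is the grip in N (left out, the last holds). Time passes only in rows, so rows that repeat a pose let the fingers close. It gives the time, the measured TCP pose, the force, the opening and the grip force at its end, in the units of the state.
- bot.get_obs(): the state, without advancing time (a new reading comes with each control period).
- bot.read_camera(name): name is "scene" or "side" or "wrist"; returns a dict with "img" (400x640x3 uint8, red, green, blue), "depth" (400x640 float32, m along the optical axis (not along the pixel's ray), 0 where there is no reading), "fx", "fy", "cx", "cy" (pixels), "dist_coeffs" ([k1, k2, p1, p2, k3] as OpenCV has them; the pictures are not rectified), "camera_from_world" (4x4, takes a point from world to camera coordinates). Camera axes: x right, y up, looking along -z (the intrinsics and any distortion apply to the point x, -y, -z); pixel columns grow to the right and rows downward; lengths in m; the calibration is good to about 2 mm. A picture is of the moment at which its call begins.
- bot.hand_in(): hands the job in; it is judged then, once.
Trained networks look in a picture, given as the dict that the camera call returned (one of the last four; its "shot" number tells which), for a name from the list of things; names that differ only in an ending like _2 or _b are one class to them, and where a whole thing is asked for, a point or a joint stands for the part that bears it (a point fixed in the world has none). Each returns a list of dicts, best first, with "confidence" (0 to 1); they miss things now and then, are a little off and sometimes report something else, mostly with a low value. They report only what shows in the picture. A call takes as long as a camera call. They do not tell look-alikes from the thing itself.
- bot.masks_of(picture, query): "mask" (400x640 bool, what is visible of it).
- bot.landmark_of(picture, query): "xyz" ([x, y, z] in m, in world coordinates, good to about 4 mm: a listed point, or the origin of a listed thing).
The state is a dict: "t": time; "q": joint angles; "joint_vel": joint speeds; "joint_torque": joint torques, N m; "eef_pos": TCP position; "tool_rot": TCP orientation; "contact_force": force on the tool from outside, world axes, zero at the start; "torque": the same for the moment, N m; "gripper_width": opening from 0.0 (shut) to 1.0 (fully open); "grasp_force": force on a finger pad.
Only numpy, scipy, OpenCV 4.12 (cv2) and the standard library are available. Lean on these libraries where they do the work, as an engineer would, in place of code of your own. Each camera call takes 0.05 s, during which the arm holds its last target. There are 200 camera calls.

## Task

The steel sample cylinder has the same black cap on both ends, but under one of them sits the valve, which makes that end the heavier: it sinks when the cylinder hangs by its swing handle. Lay the cylinder in the sloping drain stand, its heavy valve end at the foot against the stop button; then push the stand's bolt down the slope until its cup covers the upper cap and turn the bolt's knob down sideways into the notch, so that the bolt is locked. Leave the glassware and the other things on the table standing where they are.

Things in the scene. Friction and masses are not known exactly. Their poses are not given: they have to be found in the camera images.
- cylinder_center (a point): Centre of the loose steel sample cylinder, 160 mm long, 0.53 kg: round body 42 mm across, 90 mm long, an equal black 8-sided cap (35 mm long, 44 mm across flats) at each end. Starts lying level, axis 22 mm up, handle on top. x runs along it and does not tell the heavy end, which varies; z to the handle side. Its centre of mass lies on the axis about 20 mm towards the heavy end.
- bail_grip (a point): Middle of the grip of the cylinder's swing handle: a black sleeve, 12 mm across, 38 mm long, lying across the cylinder (along the cylinder's y), 52 mm from the cylinder's axis on a wire bail. z points from the axis to the sleeve. 25 mm are free between sleeve and body.
- bail (a joint): Swing of the handle on its pins at the cylinder's centre, about the cylinder's y: 0 square to it, positive leaning to its +x; free (0.01 N m) between stops at -0.22 and 0.22. Hung from the upright handle the cylinder tips to a stop, 12.6 degrees, heavy end down, the handle then leaning towards the risen end: +0.22 if the -x end is heavy, -0.22 if the +x end is.
- seat (a point): On the grey drain stand (fixed, 70 mm wide, 265 deep, 230 high): where the cylinder's centre lies when home, 105 mm above the table, on the axis of saddles, stop and bolt. x runs up the slope, 38 degrees above level; z up, square to the slope; y level. Bed at z = -34 mm.
- stop_button (a point): Tip of the rubber button on the end plate at the foot of the slope, seat x = -80 mm: the low cap's end face rests on it when the cylinder is home (the upper cap's end face is then at seat x = +80 mm). The plate reaches seat z = +14 mm. Axes as the seat's.
- saddle_low: Lower rubber V saddle (90 degrees, 10 mm thick) at seat x = -34 mm, carries the 42 mm body; reaches 27 mm either side of the axis and not above it. Given point and axes: those of seat.
- saddle_high: Upper rubber V saddle, the same, at seat x = +34 mm. Given point and axes: those of seat.
- bolt (a joint): Slide of the barrel bolt along the seat's x: 0 fully up, to 0.036 m down the slope; starts at 0 to 0.008; 2 N friction. Its lower end is a cup, 62 mm outside, 56 inside, 11 deep, rim at seat x = 104 mm minus this value. At 0.032 the knob is at the middle of the notch and the cup covers 8 mm of the upper cap; the knob turns freely from 0.029 to 0.035.
- bolt_axis (a point): Point on the bolt's axis at the foot of the knob's stem; moves with the bolt: seat x = 172 mm minus bolt. The knob turns about the seat's x through it. The guide's walls reach 12 mm above the axis and 15 mm to either side.
- knob (a joint): Turn of the bolt's knob about the bolt's axis: 0 with its stem square to the slope (along seat z), positive towards seat -y; stops at -0.25 and 1.10. Starts within 0.15 of 0. The guide's right wall lets it past 0.4 only at the notch. Locked at the positive stop. 0.03 N m friction: it stays where left, and a light push on the ball turns it.
- knob_grip (a point): Centre of the bolt's black ball knob, 18 mm across, 50 mm from the bolt's axis on an 8 mm stem; z points from the axis to the ball.
- vial_mid (a point): Snap-cap glass vial, 25 mm across, 47 mm high, loose (given: its centre, half-way up), near the cylinder: leave it.
- buffer_mid (a point): Small white bottle, 39 mm across, 79 mm high, loose (given: its centre, half-way up), near the cylinder: leave it.
- beaker_mid (a point): Glass beaker, 56 mm across, 68 mm high, loose (given: its centre, half-way up): leave it.
- flask_mid (a point): Conical flask, 64 mm across, 106 mm high, loose (given: its centre, half-way up): leave it.
- graduate_mid (a point): Measuring cylinder on a blue foot, 60 mm across, 194 mm high, loose (given: its centre, half-way up): leave it.
- timer_mid (a point): Flat white timer, 60x62x18 mm, loose (given: its centre, half-way up): leave it.
Not all that is in view belongs to the job. Leave any yellow look-alike of the part that bears cylinder_center alone.

How it is judged:
On the way:
1. the cylinder lies home in both saddles, heavy end at the foot, the bolt still drawn back (distance between cylinder_center and seat below 0.008 m and angle between the x axis of cylinder_center and the x axis of seat, either way round below 0.08 rad and contact force between cylinder and saddle_low above 3 N and contact force between cylinder and saddle_high below 3 N and value of joint bolt below 0.02 m), for 0.2 s.
At the end, for the whole second after the job is handed in: Cylinder at rest in the saddles, centre within 8 mm of the seat, axis within 4.5 degrees of the slope, heavy end at the foot (lower saddle carries over 3 N, upper under 3 N); bolt at least 26 mm down, knob turned at least 0.8 rad into the notch (distance between cylinder_center and seat below 0.008 m and angle between the x axis of cylinder_center and the x axis of seat, either way round below 0.08 rad and contact force between cylinder and saddle_low above 3 N and contact force between cylinder and saddle_high below 3 N and value of joint bolt above 0.026 m and value of joint knob above 0.8 rad and linear speed of cylinder below 0.02 m/s); the robot touches nothing.
It fails at once if the vial or the buffer is moved more than 30 mm or tipped (distance of any of vial_mid, buffer_mid from where it was at the start of the episode above 0.03 m or angle between any of vial_mid, buffer_mid's own z axis and vertical above 0.4 rad).
It fails at once if the beaker or the flask is moved more than 30 mm or tipped (distance of any of beaker_mid, flask_mid from where it was at the start of the episode above 0.03 m or angle between any of beaker_mid, flask_mid's own z axis and vertical above 0.4 rad).
It fails at once if the graduate or the timer is moved more than 30 mm or tipped (distance of any of graduate_mid, timer_mid from where it was at the start of the episode above 0.03 m or angle between any of graduate_mid, timer_mid's own z axis and vertical above 0.4 rad).
It also fails if it takes over 54 s, if anything falls off the work surface, if the arm or the gripper's body presses on something with over 40 N, if the wrist force passes 120 N, or if a joint passes its speed limit or range.

## Working session

There is one attempt and no reset: what is moved stays moved. The work goes in short steps, Python scripts to look and compute and a tool call to move; the robot and the scene stay as the last step left them, time stands still between calls to the robot, and variables do not carry over. Pictures are saved under pics/ and viewed, at most 10 in all, crops included, and the job is handed in when it is done.

Besides the shell and the picture viewer there is one more tool, called after "Call:" as name(argument=value, ...) on one line, values as JSON. send_rows: Moves the arm, as the interface text tells. Its arguments: {"type":"object","properties":{"deltas":{"type":"string"},"claw":{"type":"number"},"force":{"type":"number"}},"required":["deltas"]}

```bash
mkdir -p pics
cat > h.py <<'E'
import numpy as np,cv2
from station import bot
def snap(n,f=None):
    p=bot.read_camera(n)
    if f: cv2.imwrite('pics/'+f,p['img'][:,:,::-1])
    return p
def lm(p,names):
    for n in names:
        r=bot.landmark_of(p,n)
        print(n,[(np.round(d['xyz'],4).tolist(),round(d['confidence'],2)) for d in r[:3]])
def cloud(p,mask=None):
    v,u=np.nonzero((p['depth']>0)&(mask if mask is not None else True))
    d=p['depth'][v,u]
    K=np.array([[p['fx'],0,p['cx']],[0,p['fy'],p['cy']],[0,0,1]])
    n=cv2.undistortPoints(np.c_[u,v].astype(np.float64)[:,None],K,np.array(p['dist_coeffs']))[:,0]
    c=np.c_[n[:,0]*d,-n[:,1]*d,-d,np.ones(len(d))]
    return (c@np.linalg.inv(p['camera_from_world']).T)[:,:3],u,v
E
python3 - <<'E'
from h import *
o=bot.get_obs();print(o)
N=['cylinder_center','bail_grip','seat','stop_button','bolt_axis','knob_grip','vial_mid','buffer_mid','beaker_mid','flask_mid','graduate_mid','timer_mid']
for n in ['scene','side']:
    p=snap(n,n+'0.png');print(n);lm(p,N)
E
```

```text
{'t': 0.0, 'q': array([ 1.10289264,  0.47781947,  0.02232983,  1.55649499, -0.0114765 ,
        1.10930696, -0.08307627]), 'joint_vel': array([-0.00100272,  0.00097543, -0.0015418 , -0.00039427,  0.00023416,
        0.00202447,  0.00011323]), 'joint_torque': array([-5.33515743e-05, -5.96436274e+01,  1.60810098e+00, -2.81193298e+01,
        1.24932468e-02,  9.46217158e-03,  1.65642740e-05]), 'eef_pos': array([ 0.23743244, -0.6312175 ,  0.23829416]), 'tool_rot': array([-9.17450636e-04,  9.83855076e-01,  1.78964482e-01, -2.47745119e-04]), 'contact_force': array([0.83588956, 0.76898272, 0.18315726]), 'torque': array([ 0.00446545, -0.02455068, -0.00407559]), 'grasp_force': 0.0, 'gripper_width': 0.9983699899317151}
scene
cylinder_center [([0.4646, -0.0362, 0.0275], 0.86), ([0.6584, 0.2056, 0.0209], 0.55), ([0.6401, 0.0193, 0.0974], 0.5)]
bail_grip [([0.4676, -0.0411, 0.0736], 0.67)]
seat [([0.4869, 0.1568, 0.1072], 0.47)]
stop_button []
bolt_axis [([0.4955, 0.2876, 0.2123], 0.86)]
knob_grip [([0.4979, 0.2602, 0.247], 0.5)]
vial_mid [([0.4211, 0.0008, 0.0177], 0.52), ([0.4842, 0.1541, 0.105
[... 288 characters left out ...]
], 0.74)]
timer_mid [([0.3753, 0.37, 0.0121], 0.61)]
side
cylinder_center [([0.6627, 0.2028, 0.0211], 0.75), ([0.4638, -0.0385, 0.0251], 0.66)]
bail_grip [([0.6584, 0.2045, 0.0758], 0.52)]
seat [([0.4898, 0.1584, 0.1039], 0.56)]
stop_button [([0.4807, 0.0973, 0.0534], 0.57)]
bolt_axis []
knob_grip [([0.4955, 0.258, 0.2489], 0.42)]
vial_mid [([0.421, 0.0051, 0.0212], 0.46)]
buffer_mid [([0.4763, -0.109, 0.0362], 0.51)]
beaker_mid [([0.6659, -0.1306, 0.03], 0.71)]
flask_mid [([0.6653, -0.0544, 0.0505], 0.63), ([0.4822, 0.0981, 0.0528], 0.23)]
graduate_mid [([0.6395, 0.0171, 0.1], 0.9), ([0.6647, -0.13, 0.0339], 0.6)]
timer_mid [([0.3724, 0.366, 0.0094], 0.59), ([0.4822, 0.0972, 0.0505], 0.22)]
```

View pics/scene0.png

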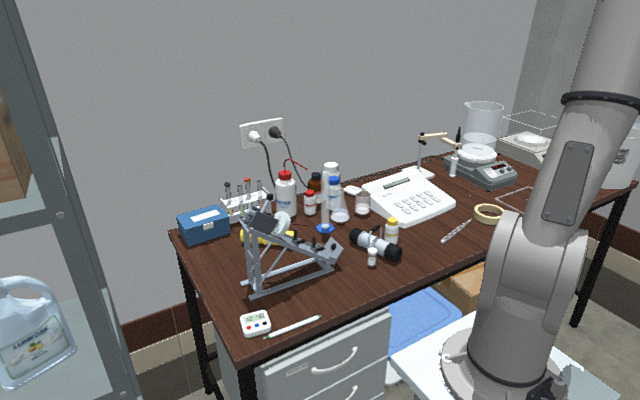

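View pics/side0.png

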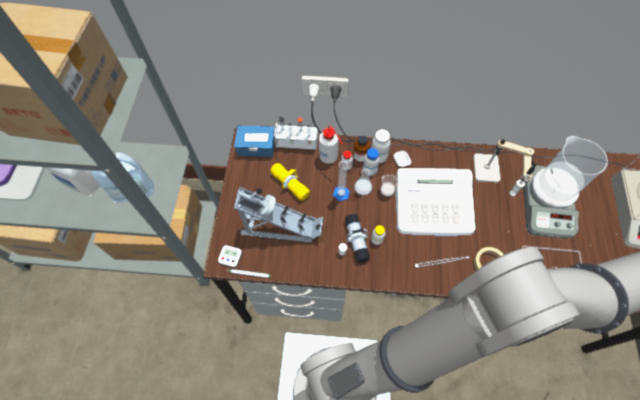

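The table shows the steel cylinder at scene pixel (375,244) and side pixel (357,238). The vial and the small white bottle flank it. The stand is at about (290,245) in scene, with its foot to the right; the yellow look-alike lies behind it. Next I measure both yaws.

```bash
cat >> h.py <<'E'
def yaw2(P):
    c,(a,b),ang=cv2.minAreaRect(P[:,:2].astype(np.float32)*1000)
    bx=cv2.boxPoints((c,(a,b),ang)); e=[bx[1]-bx[0],bx[2]-bx[1]]
    l=max(e,key=np.linalg.norm); return np.round(c,1),round(a,1),round(b,1),round(np.degrees(np.arctan2(l[1],l[0]))%180,2)
def tyaw():
    w,x,y,z=bot.get_obs()['tool_rot']; return np.degrees(np.arctan2(2*(x*y+w*z),1-2*(y*y+z*z)))
E
python3 - <<'E'
from h import *
print('tool x yaw',tyaw())
for n in ['scene','side']:
    p=snap(n);print(n)
    for m in bot.masks_of(p,'cylinder_center')[:3]:
        P,u,v=cloud(p,m['mask']); 
        if len(P)<50: continue
        print('cyl',m['confidence'],len(P),np.round(np.median(P,0),3),yaw2(P[(P[:,2]>.005)&(P[:,2]<.05)]))
    for m in bot.masks_of(p,'bail_grip')[:2]:
        P,u,v=cloud(p,m['mask']); P=P[P[:,2]>.06]
        if len(P)>5: print('bail',m['confidence'],len(P),np.round(P.mean(0),4),P[:,2].max(),yaw2(P))
    P,u,v=cloud(p)
    s=P[(abs(P[:,0]-.487)<.07)&(P[:,1]>.05)&(P[:,1]<.34)]
    for a,b in [(.015,.3),(.05,.15),(.15,.23)]:
        t=s[(s[:,2]>a)&(s[:,2]<b)]; print('stand',a,b,len(t),yaw2(t))
    lm(p,['bail_grip','seat','stop_button','bolt_axis','saddle_low','saddle_high','cylinder_center','knob_grip'])
E
```

```text
tool x yaw 20.609824495772422
scene
cyl 0.97 819 [ 0.457 -0.032  0.038] (array([464.6, -37.2]), 160.1, 62.4, np.float32(11.7))
cyl 0.71 146 [0.639 0.228 0.028] (array([648.6, 216.1]), 155.6, 38.6, np.float32(56.43))
bail 0.64 53 [ 0.4638 -0.0294  0.0763] 0.08367848559865809 (array([466.4, -30.3]), 13.7, 46.6, np.float32(103.83))
stand 0.015 0.3 3172 (array([488.2, 205.7]), 258.0, 75.1, np.float32(88.16))
stand 0.05 0.15 1342 (array([487.9, 201.8]), 250.2, 75.0, np.float32(88.27))
stand 0.15 0.23 1283 (array([487.7, 276.4]), 116.8, 74.1, np.float32(84.97))
bail_grip [([0.4651, -0.0409, 0.075], 0.68), ([0.6425, 0.021, 0.0978], 0.49)]
seat [([0.4847, 0.1585, 0.1063], 0.4), ([0.494, 0.2885, 0.208], 0.23)]
stop_button []
bolt_axis [([0.4937, 0.2921, 0.21], 0.66)]
saddle_low [([0.4872, 0.1562, 0.106], 0.63)]
saddle_high [([0.4836, 0.1545, 0.1058], 0.62)]
cylinder_center [([0.4639, -0.0401, 0.0291], 0.8), ([0.6604, 0.2071, 0.0173], 0.59)]
knob_grip [([0.4954, 0.2563, 0.2489], 0.61), ([0.4651, -0.0413, 0.0742], 0.53)]
side
cyl 0.84 741 [ 0.459 -0.041  0.039] (array([464.3, -40.6]), 164.4, 63
[... 285 characters left out ...]
oat32(87.8))
stand 0.05 0.15 988 (array([485.3, 200.6]), 247.9, 74.3, np.float32(87.49))
stand 0.15 0.23 789 (array([487.7, 275.4]), 115.9, 73.4, np.float32(88.47))
bail_grip [([0.6589, 0.2054, 0.0753], 0.62), ([0.4683, -0.0391, 0.0771], 0.61), ([0.4632, -0.0403, 0.025], 0.56)]
seat [([0.4853, 0.1586, 0.1048], 0.56)]
stop_button [([0.4647, -0.0369, 0.0274], 0.73), ([0.4816, 0.0983, 0.0528], 0.6)]
bolt_axis [([0.4928, 0.2883, 0.2064], 0.8)]
saddle_low [([0.4847, 0.1587, 0.1024], 0.67), ([0.4885, 0.1561, 0.1069], 0.45)]
saddle_high [([0.4855, 0.1582, 0.102], 0.37)]
cylinder_center [([0.4604, -0.0388, 0.0202], 0.91), ([0.6581, 0.2066, 0.0217], 0.73)]
knob_grip [([0.4945, 0.2596, 0.2465], 0.48)]
```

```bash
cat >> h.py <<'E'
def go(x,y,z,yaw):
    o=bot.get_obs(); d=np.array([x,y,z])-o['eef_pos']; t=np.radians(tyaw()); c,s=np.cos(t),np.sin(t)
    sp=-((yaw-np.degrees(t)+180)%360-180)
    print('t',round(o['t'],2),'go',np.round([c*d[0]+s*d[1],s*d[0]-c*d[1],-d[2]],4),round(sp,1))
E
python3 -c "
from h import *
go(.466,-.040,.2,100.5)"
```

```text
t 2.4 go [ 0.4221 -0.4735  0.0393] -79.9
```

Call:
send_rows(deltas="0.422 -0.473 0 -80;0.422 -0.473 0 -80;0.422 -0.473 0 -80;0.422 -0.473 0 -80;0.422 -0.473 0 -80", claw=0.6, force=25)

```text
t: 2.9
eef_pos: [0.3283, -0.3967, 0.2396]
tool_rot: [0.0, 0.848, 0.529, -0.0]
contact_force: [1.5, -0.3, 0.3]
gripper_width: 0.603
grasp_force: 0.0
```

```bash
python3 -c "
from h import *
go(.466,-.040,.2,100.5)"
```

```text
t 2.9 go [ 0.381  -0.033   0.0396] -36.6
```

Call:
send_rows(deltas="0.381 -0.033 0 -36.6;0.381 -0.033 0 -36.6;0.381 -0.033 0.02 -36.6;0.381 -0.033 0.03 -36.6;0.381 -0.033 0.04 -36.6")

```text
t: 3.4
eef_pos: [0.4196, -0.1653, 0.2224]
tool_rot: [0.001, 0.64, 0.768, 0.0]
contact_force: [0.8, -0.3, 0.6]
gripper_width: 0.599
grasp_force: 0.0
```

```bash
python3 -c "
from h import *
go(.466,-.040,.17,100.5)"
```

```text
t 3.4 go [0.1149 0.0683 0.0524] -0.1
```

Call:
send_rows(deltas="0.115 0.068 0.02 0;0.115 0.068 0.04 0;0.115 0.068 0.052 0;0.115 0.068 0.052 0;0.115 0.068 0.052 0")

```text
t: 3.9
eef_pos: [0.4652, -0.0412, 0.1694]
tool_rot: [-0.001, 0.641, 0.768, -0.0]
contact_force: [0.0, -1.8, 0.9]
gripper_width: 0.599
grasp_force: 0.0
```

Run:
```python
from h import *
go(.466,-.040,.17,100.5)
p=snap('wrist','w1.png'); lm(p,['bail_grip','cylinder_center','vial_mid','buffer_mid'])
for m in bot.masks_of(p,'bail_grip')[:2]:
    P,u,v=cloud(p,m['mask']); P=P[P[:,2]>.06]
    if len(P)>5: print('bail',m['confidence'],len(P),np.round(P.mean(0),4),P[:,2].max(),yaw2(P))
m=bot.masks_of(p,'cylinder_center')[0]; P,u,v=cloud(p,m['mask']); print(yaw2(P[(P[:,2]>.005)&(P[:,2]<.05)]))
```

```text
t 3.9 go [ 0.001   0.001  -0.0006] -0.2
bail_grip [([0.4694, -0.0398, 0.0693], 0.9)]
cylinder_center [([0.4658, -0.0381, 0.0209], 0.83)]
vial_mid [([0.4231, 0.002, 0.0226], 0.93), ([0.6374, 0.0215, 0.0956], 0.58)]
buffer_mid [([0.4795, -0.1113, 0.0369], 0.57)]
bail 0.56 1095 [ 0.4669 -0.0366  0.0771] 0.0816774763045944 (array([467.8, -39.6]), 12.0, 63.9, np.float32(108.06))
(array([464.1, -35.1]), 159.8, 54.8, np.float32(17.74))
```

View pics/w1.png

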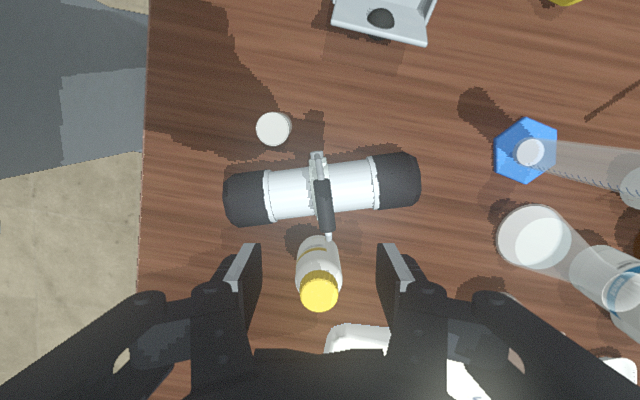

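The wrist view shows the cylinder from (235,200) to (410,180). That is about 7° off the jaw line, so its yaw is about 17.5°. The sleeve is near (323,205) and the vial and bottle are clear of the fingers. I correct the spin and descend.

Call:
send_rows(deltas="0.002 0.003 0.04 -7;0.002 0.003 0.075 -7;0.002 0.003 0.095 -7;0.002 0.003 0.106 -7;0.002 0.003 0.106 -7", claw=0.6)

```text
t: 4.75
eef_pos: [0.4674, -0.0396, 0.063]
tool_rot: [-0.001, 0.594, 0.805, -0.001]
contact_force: [1.0, 0.1, 0.4]
gripper_width: 0.599
grasp_force: 0.0
```

Call:
send_rows(deltas="0 0 0 0;0 0 0 0;0 0 0 0;0 0 0 0;0 0 0 0", claw=0, force=25)

```text
t: 5.25
eef_pos: [0.4691, -0.0393, 0.0649]
tool_rot: [0.001, 0.593, 0.805, 0.001]
contact_force: [-0.8, -0.9, 6.1]
gripper_width: 0.127
grasp_force: 24.6
```

Call:
send_rows(deltas="0 0 -0.01 0;0 0 -0.025 0;0 0 -0.04 0;0 0 -0.07 0;0 0 -0.1 0")

```text
t: 5.75
eef_pos: [0.4664, -0.0392, 0.1644]
tool_rot: [-0.001, 0.593, 0.805, -0.001]
contact_force: [0.9, -0.4, -5.0]
gripper_width: 0.129
grasp_force: 24.8
```

Call:
send_rows(deltas="0 0 -0.05 0;0 0 -0.09 0;0 0 -0.1 0;0 0 -0.1 0;0 0 -0.1 0")

```text
t: 6.25
eef_pos: [0.4663, -0.0395, 0.2619]
tool_rot: [-0.001, 0.594, 0.805, -0.001]
contact_force: [0.1, 0.1, -5.9]
gripper_width: 0.128
grasp_force: 24.9
```

Run:
```python
from h import *
for n in ['wrist','scene','side']:
    p=snap(n); 
    ms=[m for m in bot.masks_of(p,'cylinder_center')]
    for m in ms[:2]:
        P,u,v=cloud(p,m['mask']); 
        if len(P)<30 : continue
        c=P.mean(0); w,V=np.linalg.eigh(np.cov(P.T)); d=V[:,2]*np.sign(V[0,2])
        print(n,len(P),np.round(c,3),'axis',np.round(d,3))
p=snap('scene'); cv2.imwrite('pics/s2.png',cv2.resize(p['img'][120:320,240:500,::-1],None,fx=3,fy=3))
```

```text
wrist 24466 [ 0.455 -0.035  0.241] axis [ 0.93   0.322 -0.175]
wrist 4142 [0.63  0.164 0.037] axis [0.857 0.501 0.116]
scene 940 [ 0.449 -0.032  0.229] axis [ 0.936  0.079 -0.343]
scene 90 [0.652 0.22  0.032] axis [ 0.549  0.828 -0.11 ]
side 623 [0.65  0.201 0.038] axis [0.662 0.75  0.013]
side 500 [ 0.443 -0.037  0.241] axis [ 0.899  0.358 -0.252]
```

View pics/s2.png

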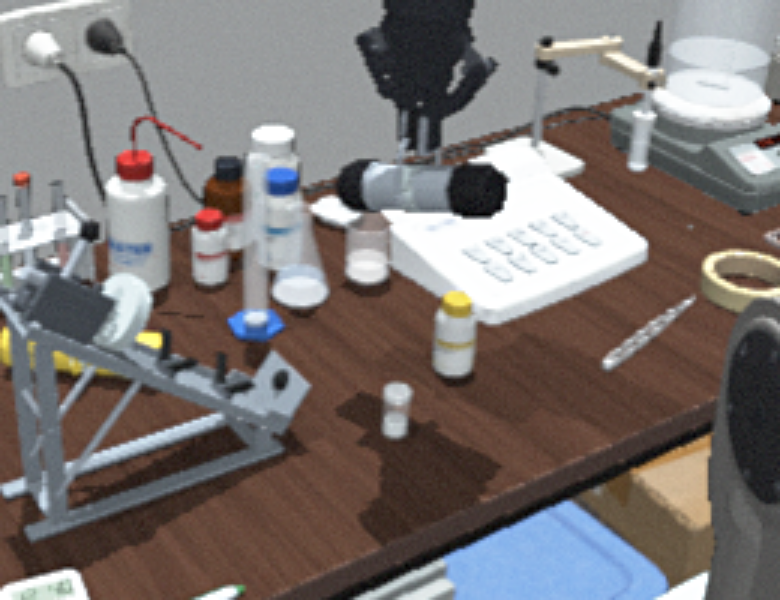

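The view and the depth axes from three cameras agree: the end away from the robot (world +x) hangs lower, so it is the heavy one. I need a tool yaw of about −3° so that end points to the foot.

Call:
send_rows(deltas="0 0 0 8.5;0 0 0 17;0 0 0 25.5;0 0 0 34;0 0 0 42.5")

```text
t: 7.1
eef_pos: [0.4679, -0.0392, 0.2635]
tool_rot: [-0.0, 0.846, 0.532, -0.0]
contact_force: [0.9, 0.6, -5.0]
gripper_width: 0.125
grasp_force: 25.0
```

Call:
send_rows(deltas="0 0 0 8.5;0 0 0 17;0 0 0 25.5;0 0 0 34;0 0 0 42.5")

```text
t: 7.6
eef_pos: [0.468, -0.0391, 0.2635]
tool_rot: [-0.0, 0.982, 0.189, -0.0]
contact_force: [0.3, -0.9, -4.8]
gripper_width: 0.128
grasp_force: 24.9
```

```bash
python3 -c "
from h import *
go(.4828,.0925,.245,-3)"
```

```text
t 7.6 go [ 0.0627 -0.1167  0.0185] 24.8
```

Call:
send_rows(deltas="0.012 -0.023 0 8;0.025 -0.047 0.005 16;0.04 -0.075 0.01 24.8;0.055 -0.1 0.018 24.8;0.063 -0.117 0.0185 24.8")

```text
t: 8.1
eef_pos: [0.4818, 0.0956, 0.2443]
tool_rot: [-0.001, 1.0, -0.022, -0.001]
contact_force: [-0.1, 0.5, -5.1]
gripper_width: 0.125
grasp_force: 24.9
```

Run:
```python
from h import *
for n in ['scene','side','wrist']:
    p=snap(n)
    for m in bot.masks_of(p,'cylinder_center')[:2]:
        P,u,v=cloud(p,m['mask']); 
        if len(P)<30 or P[:,0].mean()>.6: continue
        w,V=np.linalg.eigh(np.cov(P.T)); d=V[:,2]*np.sign(V[1,2])
        print(n,len(P),np.round(P.mean(0),3),'axis',np.round(d,3),yaw2(P))
    lm(p,['seat','stop_button','bolt_axis','cylinder_center'])
    if n=='scene': cv2.imwrite('pics/s3.png',cv2.resize(p['img'][150:310,200:420,::-1],None,fx=3,fy=3))
go(.4858,.1535,.167,-3)
```

```text
scene 1056 [0.472 0.108 0.211] axis [-0.202  0.912  0.358] (array([627.3,  -9.6]), 151.6, 485.2, np.float32(143.89))
seat [([0.4886, 0.1576, 0.1034], 0.44)]
stop_button [([0.4878, 0.1579, 0.104], 0.43)]
bolt_axis [([0.4904, 0.2896, 0.212], 0.86)]
cylinder_center [([0.4808, 0.102, 0.2042], 0.9), ([0.6576, 0.2051, 0.0194], 0.63)]
side 648 [0.471 0.1   0.22 ] axis [0.054 0.951 0.304] (array([524.7, 104.8]), 158.4, 139.3, np.float32(6.44))
seat [([0.4852, 0.1597, 0.1042], 0.49), ([0.4798, 0.0921, 0.2525], 0.47)]
stop_button []
bolt_axis [([0.4941, 0.2897, 0.208], 0.53), ([0.4892, 0.1573, 0.1042], 0.17)]
cylinder_center [([0.4831, 0.0988, 0.2034], 0.57), ([0.6594, 0.2071, 0.0192], 0.55)]
wrist 23856 [0.489 0.1   0.225] axis [0.038 0.958 0.283] (array([341.1, 136.7]), 269.4, 386.2, np.float32(155.05))
seat []
stop_button []
bolt_axis []
cylinder_center [([0.4801, 0.0974, 0.2008], 0.73)]
t 9.0 go [ 0.0009 -0.0607  0.0783] 0.4
```

View pics/s3.png

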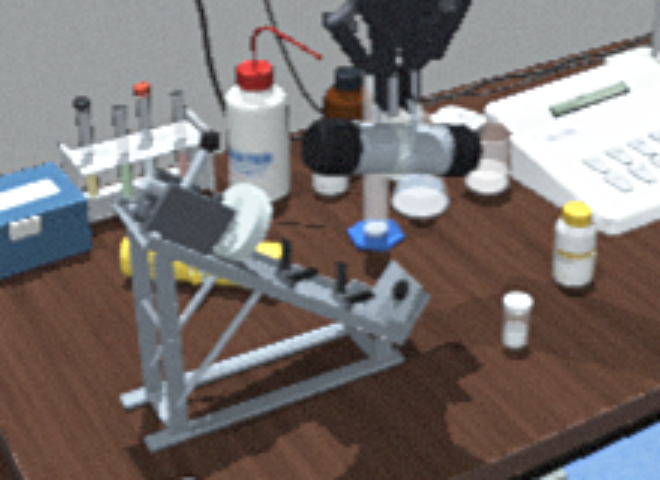

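The cylinder hangs aligned with the stand, with its heavy end toward the foot. I bring it in square to the slope.

Call:
send_rows(deltas="0.001 -0.015 0.02 0;0.001 -0.03 0.04 0;0.001 -0.043 0.055 0;0.001 -0.054 0.068 0;0.001 -0.058 0.075 0")

```text
t: 9.5
eef_pos: [0.4853, 0.152, 0.1693]
tool_rot: [-0.0, 1.0, -0.022, -0.001]
contact_force: [0.1, -1.2, -5.7]
gripper_width: 0.13
grasp_force: 24.9
```

Call:
send_rows(deltas="0 0 0.003 0;0 0 0.005 0;0 0 0.005 0")

```text
t: 9.8
eef_pos: [0.4861, 0.15, 0.1655]
tool_rot: [0.0, 1.0, -0.023, 0.0]
contact_force: [0.1, 0.6, -5.4]
gripper_width: 0.129
grasp_force: 24.9
```

Run:
```python
from h import *
print(bot.get_obs()['contact_force'])
for n in ['scene','side']:
    p=snap(n)
    for m in bot.masks_of(p,'cylinder_center')[:2]:
        P,u,v=cloud(p,m['mask']); 
        if len(P)<30 or P[:,0].mean()>.6: continue
        w,V=np.linalg.eigh(np.cov(P.T)); d=V[:,2]*np.sign(V[1,2])
        print(n,len(P),np.round(P.mean(0),3),'axis',np.round(d,3))
    lm(p,['cylinder_center'])
go(.4858,.1465,.154,-3);go(.4858,.139,.144,-3)
```

```text
[ 0.1103251   0.60962127 -5.43290725]
scene 929 [0.474 0.158 0.134] axis [-0.11   0.942  0.317]
cylinder_center [([0.4843, 0.1529, 0.1246], 0.91), ([0.6585, 0.2097, 0.0188], 0.42)]
side 684 [0.475 0.148 0.136] axis [-0.021  0.933  0.359]
cylinder_center [([0.4831, 0.1559, 0.1227], 0.69), ([0.6606, 0.2053, 0.02], 0.48)]
t 10.1 go [-0.0001  0.0041  0.0117] 0.4
t 10.1 go [0.0003 0.0116 0.0217] 0.4
```

Call:
send_rows(deltas="0 0 0.003 0;0 0.002 0.006 0;0 0.004 0.009 0;0 0.004 0.011 0")

```text
t: 10.5
eef_pos: [0.4857, 0.1444, 0.1543]
tool_rot: [0.002, 1.0, -0.024, -0.0]
contact_force: [-2.0, -11.2, 7.6]
gripper_width: 0.125
grasp_force: 26.6
```

Call:
send_rows(deltas="0 0.002 0.003 0;0 0.004 0.005 0;0 0.006 0.007 0;0 0.008 0.01 0")

```text
t: 10.9
eef_pos: [0.4878, 0.1368, 0.1483]
tool_rot: [0.002, 1.0, -0.024, 0.003]
contact_force: [-9.1, -17.7, 44.5]
gripper_width: 0.126
grasp_force: 31.8
```

Run:
```python
from h import *
print(bot.get_obs()['contact_force'])
for n in ['scene','side']:
    p=snap(n)
    for m in bot.masks_of(p,'cylinder_center')[:2]:
        P,u,v=cloud(p,m['mask']); 
        if len(P)<30 or P[:,0].mean()>.6: continue
        w,V=np.linalg.eigh(np.cov(P.T)); d=V[:,2]*np.sign(V[1,2])
        print(n,len(P),np.round(P.mean(0),3),'axis',np.round(d,3))
    lm(p,['cylinder_center'])
    if n=='scene': cv2.imwrite('pics/s4.png',cv2.resize(p['img'][170:310,200:400,::-1],None,fx=4,fy=4))
go(.4858,.139,.144,-3)
```

```text
[ -9.1215614  -17.69252627  44.52765381]
scene 944 [0.474 0.159 0.123] axis [-0.075  0.881  0.468]
cylinder_center [([0.4827, 0.1569, 0.1175], 0.92), ([0.6612, 0.2043, 0.0213], 0.63)]
side 749 [0.476 0.152 0.126] axis [0.016 0.855 0.519]
cylinder_center [([0.4823, 0.1569, 0.1132], 0.91), ([0.6618, 0.2046, 0.02], 0.71), ([0.4876, 0.1342, 0.1615], 0.42)]
t 11.2 go [-0.0019 -0.0033  0.0037] 0.2
```

View pics/s4.png

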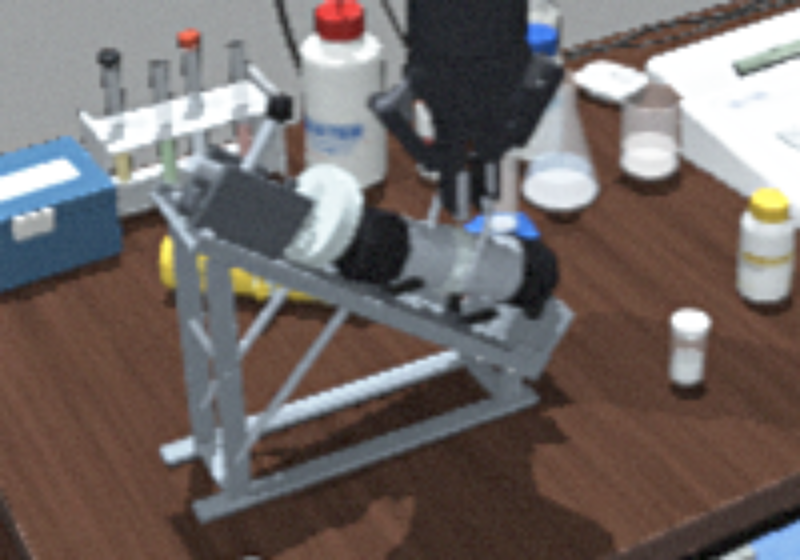

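The cylinder rests on the upper saddle at about 30°, tilting toward home, and the press is 44 N. I ease off and open slightly so the heavy end drops into the lower saddle.

Call:
send_rows(deltas="-0.002 0 -0.004 0;-0.002 0 -0.004 0")

```text
t: 11.4
eef_pos: [0.4833, 0.1395, 0.1486]
tool_rot: [-0.001, 1.0, -0.023, 0.001]
contact_force: [0.4, 1.2, -5.1]
gripper_width: 0.129
grasp_force: 26.3
```

Call:
send_rows(deltas="0 0 0 0;0 0 0 0;0 0 -0.005 0;0 0 -0.005 0", claw=0.35)

```text
t: 11.8
eef_pos: [0.4838, 0.1394, 0.1539]
tool_rot: [-0.0, 1.0, -0.023, 0.0]
contact_force: [1.0, 0.2, -0.4]
gripper_width: 0.349
grasp_force: 0.0
```

```bash
cat >> h.py <<'E'
def cyl(ns=('scene','side')):
    for n in ns:
        p=snap(n)
        for m in bot.masks_of(p,'cylinder_center')[:2]:
            P,u,v=cloud(p,m['mask'])
            if len(P)<30 or P[:,0].mean()>.6: continue
            w,V=np.linalg.eigh(np.cov(P.T)); d=V[:,2]*np.sign(V[1,2])
            s=(P-[.486,.1573,.105])@np.array([.041,.787,.616]); 
            print(n,len(P),'axis',np.round(d,3),'slope-x range',np.round(np.percentile(s,[1,99]),4))
        lm(p,['cylinder_center','bail_grip','seat'])
    return p
E
python3 - <<'E'
from h import *
print(bot.get_obs()['contact_force'])
cyl()
go(.4858,.139,.144,-3)
E
```

```text
[ 0.96433428  0.17194319 -0.35517971]
scene 104 axis [-0.809  0.354  0.468] slope-x range [-0.1076  0.1789]
scene 859 axis [-0.102  0.775  0.624] slope-x range [-0.0745  0.0815]
cylinder_center [([0.4852, 0.1583, 0.1086], 0.71), ([0.6583, 0.2061, 0.0211], 0.63)]
bail_grip [([0.4854, 0.1331, 0.151], 0.52)]
seat [([0.4199, 0.0034, 0.0197], 0.61), ([0.4863, 0.1588, 0.1079], 0.51)]
side 638 axis [0.013 0.782 0.623] slope-x range [-0.0773  0.081 ]
cylinder_center [([0.482, 0.1568, 0.1067], 0.84), ([0.6568, 0.2088, 0.0192], 0.5)]
bail_grip [([0.4873, 0.1356, 0.1532], 0.37)]
seat []
t 12.3 go [ 0.0025 -0.0003  0.0093] 0.4
```

Home angle reached, at about 38.5° and roughly 2 mm from the seat. I retract and turn for the knob.

Call:
send_rows(deltas="0 0 -0.02 0;0 0 -0.06 0;0 0 -0.1 -8;0 0 -0.14 -16;0 0 -0.15 -24")

```text
t: 12.8
eef_pos: [0.4851, 0.1399, 0.308]
tool_rot: [-0.0, 0.982, 0.188, 0.004]
contact_force: [0.2, -0.1, -0.3]
gripper_width: 0.353
grasp_force: 0.0
```

```bash
python3 -c "
from h import *
cyl()
go(.495,.22,.33,87)"
```

```text
scene 892 axis [-0.254  0.743  0.62 ] slope-x range [-0.1344  0.0819]
cylinder_center [([0.4829, 0.1555, 0.1084], 0.61), ([0.6576, 0.2059, 0.0196], 0.47)]
bail_grip [([0.4871, 0.1348, 0.1508], 0.67), ([0.4949, 0.2861, 0.208], 0.22)]
seat [([0.6703, -0.0503, 0.051], 0.56)]
side 767 axis [-0.034  0.716  0.698] slope-x range [-0.078   0.0807]
cylinder_center [([0.4814, 0.159, 0.1076], 0.85), ([0.6608, 0.2081, 0.0163], 0.74)]
bail_grip [([0.4894, 0.1357, 0.1541], 0.5)]
seat []
t 13.3 go [ 0.0408 -0.0712 -0.0276] -65.7
```

Call:
send_rows(deltas="0.008 -0.014 -0.02 -8.5;0.016 -0.028 -0.028 -17;0.025 -0.043 -0.028 -25.5;0.033 -0.057 -0.028 -34;0.041 -0.071 -0.028 -42.5", claw=0.5)

```text
t: 13.8
eef_pos: [0.4956, 0.2206, 0.331]
tool_rot: [-0.0, 0.847, 0.531, -0.0]
contact_force: [-0.8, -0.3, 0.4]
gripper_width: 0.501
grasp_force: 0.0
```

Call:
send_rows(deltas="0 0 0 -8;0 0 0 -16;0 0 0 -23;0 0 0 -23")

```text
t: 14.2
eef_pos: [0.4955, 0.2199, 0.3308]
tool_rot: [-0.0, 0.726, 0.688, -0.0]
contact_force: [0.6, -1.2, -0.2]
gripper_width: 0.494
grasp_force: 0.0
```

Run:
```python
from h import *
p=snap('wrist','w5.png')
lm(p,['knob_grip','bolt_axis','seat','cylinder_center','stop_button'])
for m in bot.masks_of(p,'knob_grip')[:1]:
    P,u,v=cloud(p,m['mask']);P=P[P[:,2]>.22];print('knob',len(P),np.round(P.mean(0),4),np.round(P.min(0),4),np.round(P.max(0),4))
m=bot.masks_of(p,'cylinder_center')[0];P,u,v=cloud(p,m['mask'])
print('cyl slope range',np.round(np.percentile((P-[.486,.1573,.105])@np.array([.041,.787,.616]),[1,99]),4))
go(.495,.258,.3,87)
```

```text
knob_grip [([0.4964, 0.2616, 0.2479], 0.68), ([0.4853, 0.1585, 0.1035], 0.54)]
bolt_axis [([0.4906, 0.2924, 0.2092], 0.65)]
seat [([0.498, 0.2615, 0.2479], 0.71)]
cylinder_center [([0.4845, 0.1593, 0.1058], 0.59), ([0.6577, 0.2061, 0.0238], 0.59)]
stop_button []
knob 927 [0.4944 0.2653 0.2461] [0.4865 0.2509 0.2201] [0.504  0.2859 0.2582]
cyl slope range [-0.0871  0.0802]
t 14.6 go [ 0.038  -0.0026  0.0313] -0.2
```

View pics/w5.png

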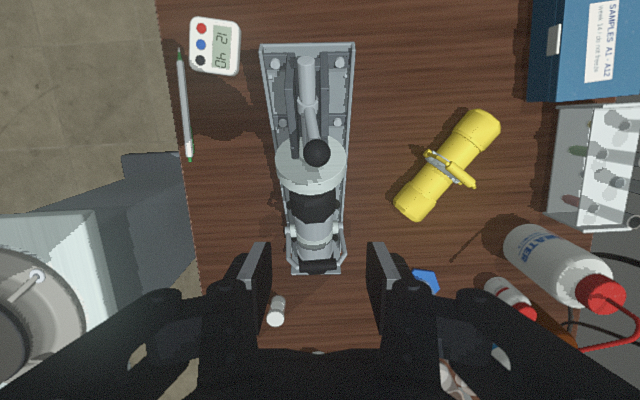

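The cylinder lies in the stand, seen along (312,175–265). The ball knob is at (317,152), leaning slightly to +x. I go over it and grip it lightly.

Call:
send_rows(deltas="0.02 -0.002 0.015 0;0.04 -0.002 0.04 0;0.04 -0.002 0.065 0;0.04 -0.002 0.083 0;0.04 -0.002 0.083 0")

```text
t: 15.1
eef_pos: [0.4945, 0.259, 0.2458]
tool_rot: [-0.001, 0.726, 0.688, -0.002]
contact_force: [-0.1, -0.9, -0.1]
gripper_width: 0.497
grasp_force: 0.0
```

Call:
send_rows(deltas="0 0 0 0;0 0 0 0;0 0 0 0;0 0 0 0", claw=0, force=20)

```text
t: 15.5
eef_pos: [0.4963, 0.2603, 0.2495]
tool_rot: [0.0, 0.726, 0.688, 0.001]
contact_force: [-0.0, -0.9, 2.3]
gripper_width: 0.185
grasp_force: 19.6
```

```bash
python3 -c "
from h import *
print(bot.get_obs()['contact_force'])
o=bot.get_obs()['eef_pos'];print(o)
go(o[0]-.001,o[1]-.0215,o[2]-.017,87)"
```

```text
[-0.01501653 -0.89129643  2.25954681]
[0.49630286 0.26027924 0.24946052]
t 15.5 go [-0.0215  0.0002  0.017 ] -0.1
```

Call:
send_rows(deltas="-0.005 0 0.004 0;-0.01 0 0.008 0;-0.015 0 0.012 0;-0.02 0 0.0155 0;-0.022 0 0.0172 0")

```text
t: 16.0
eef_pos: [0.4951, 0.2367, 0.2309]
tool_rot: [0.001, 0.727, 0.687, -0.0]
contact_force: [0.9, -3.2, 4.9]
gripper_width: 0.187
grasp_force: 19.8
```

Run:
```python
from h import *
print(bot.get_obs()['contact_force'],bot.get_obs()['eef_pos'])
for n in ['scene','side']:
    p=snap(n); lm(p,['knob_grip','bolt_axis','cylinder_center'])
    if n=='scene': cv2.imwrite('pics/s6.png',cv2.resize(p['img'][170:310,200:400,::-1],None,fx=4,fy=4))
```

```text
[ 0.90245134 -3.20843762  4.87269931] [0.49512212 0.23670405 0.23086056]
knob_grip [([0.4942, 0.2354, 0.2284], 0.39)]
bolt_axis [([0.4928, 0.2663, 0.1898], 0.9)]
cylinder_center [([0.4823, 0.1579, 0.1056], 0.9), ([0.4835, 0.1573, 0.1044], 0.74), ([0.6575, 0.2079, 0.0209], 0.55)]
knob_grip []
bolt_axis [([0.4952, 0.2664, 0.1891], 0.58)]
cylinder_center [([0.4834, 0.161, 0.1059], 0.74), ([0.6621, 0.2024, 0.0198], 0.6), ([0.3706, 0.3666, 0.0088], 0.31)]
```

View pics/s6.png

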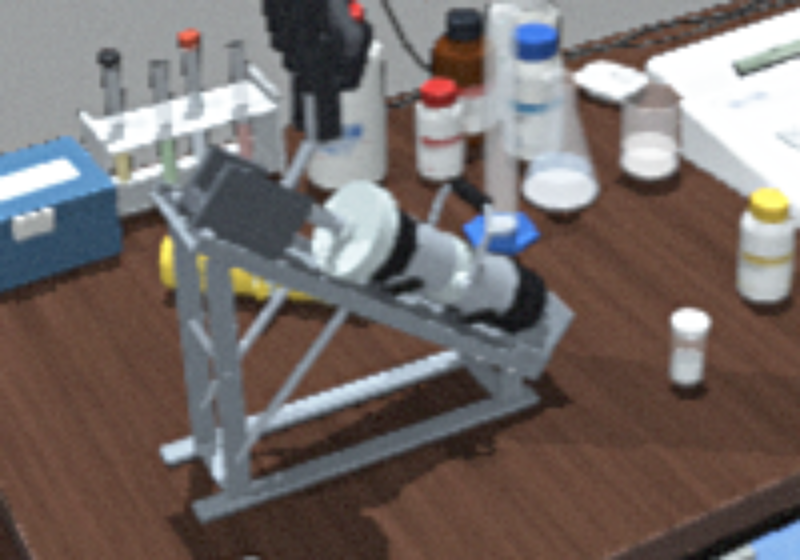

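The cup now covers the upper cap at (400,245) and the bolt is about 33 mm down. I start turning the knob toward +x.

Call:
send_rows(deltas="0 0.006 0 0;0.0005 0.012 0.001 0;0.0015 0.017 0.0025 0;0.003 0.022 0.004 0;0.004 0.025 0.0055 0")

```text
t: 16.9
eef_pos: [0.5185, 0.2413, 0.2248]
tool_rot: [-0.001, 0.726, 0.688, -0.001]
contact_force: [-7.3, -1.9, 3.1]
gripper_width: 0.186
grasp_force: 24.1
```

Run:
```python
from h import *
print(bot.get_obs()['contact_force'],bot.get_obs()['eef_pos'])
for n in ['scene','side','wrist']:
    p=snap(n); lm(p,['knob_grip','bolt_axis'])
```

```text
[-7.28954018 -1.94369694  3.06093692] [0.51846078 0.24128382 0.22478078]
knob_grip [([0.518, 0.2414, 0.223], 0.57)]
bolt_axis [([0.4922, 0.2649, 0.1952], 0.58)]
knob_grip [([0.5202, 0.2421, 0.2218], 0.51)]
bolt_axis [([0.494, 0.2651, 0.1866], 0.68)]
knob_grip [([0.5173, 0.2393, 0.2206], 0.97)]
bolt_axis [([0.492, 0.2666, 0.1902], 0.8)]
```

Call:
send_rows(deltas="0 0 0 0;0 0 0 0;0 0 -0.015 0;0 0 -0.04 0;0 0 -0.04 0", claw=0.4)

```text
t: 17.85
eef_pos: [0.5217, 0.2424, 0.2701]
tool_rot: [0.001, 0.726, 0.688, 0.004]
contact_force: [-0.2, -0.0, 0.7]
gripper_width: 0.399
grasp_force: 0.0
```

Call:
send_rows(deltas="0 0.003 0 0;0 0.003 0 0;0 0.003 0 0;0 0.003 0 0;0 0.003 0 0", claw=0)

```text
t: 18.35
eef_pos: [0.5225, 0.2404, 0.2652]
tool_rot: [-0.0, 0.726, 0.688, -0.0]
contact_force: [0.1, -0.4, -0.5]
gripper_width: 0.004
grasp_force: 0.0
```

Run:
```python
from h import *
print(bot.get_obs()['contact_force'],bot.get_obs()['eef_pos'])
for n in ['scene','side','wrist']:
    p=snap(n); lm(p,['knob_grip','bolt_axis'])
go(.522,.242,.242,87);go(.529,.247,.233,87);go(.537,.2535,.2235,87)
```

```text
[ 0.12612803 -0.37262779 -0.52408057] [0.52253579 0.24037686 0.26522256]
knob_grip [([0.5202, 0.2378, 0.2207], 0.62), ([0.4926, 0.2665, 0.1907], 0.42)]
bolt_axis [([0.4932, 0.2632, 0.1897], 0.75)]
knob_grip [([0.4937, 0.2667, 0.1896], 0.53), ([0.5193, 0.2413, 0.2207], 0.51)]
bolt_axis [([0.495, 0.2647, 0.1893], 0.58), ([0.4876, 0.1382, 0.1501], 0.37)]
knob_grip [([0.5197, 0.2391, 0.2219], 0.9)]
bolt_axis [([0.493, 0.2664, 0.1937], 0.76)]
t 18.8 go [ 0.0015 -0.0008  0.0236] -0.1
t 18.8 go [0.0069 0.0059 0.0326] -0.1
t 18.8 go [0.0138 0.0136 0.0421] -0.1
```

Call:
send_rows(deltas="0 0 0.018 0;0.001 0 0.026 0;0.005 0.004 0.031 0;0.009 0.008 0.036 0")

```text
t: 19.2
eef_pos: [0.5325, 0.2491, 0.23]
tool_rot: [0.001, 0.726, 0.687, 0.001]
contact_force: [1.6, -0.9, 2.3]
gripper_width: 0.001
grasp_force: 1.5
```

Call:
send_rows(deltas="0.003 0.003 0.004 0;0.005 0.006 0.007 0;0.005 0.006 0.009 0")

```text
t: 19.5
eef_pos: [0.538, 0.2545, 0.2221]
tool_rot: [0.0, 0.726, 0.688, 0.0]
contact_force: [-3.0, -4.7, 20.7]
gripper_width: -0.003
grasp_force: 10.3
```

Run:
```python
from h import *
print(bot.get_obs()['contact_force'],bot.get_obs()['eef_pos'])
for n in ['scene','side','wrist']:
    p=snap(n); lm(p,['knob_grip','bolt_axis'])
```

```text
[-2.9524148  -4.72435082 20.71834072] [0.53801468 0.25453202 0.22207548]
knob_grip [([0.5356, 0.2488, 0.2059], 0.39)]
bolt_axis [([0.4917, 0.2648, 0.1908], 0.96)]
knob_grip [([0.5343, 0.2495, 0.2066], 0.39)]
bolt_axis [([0.4918, 0.2646, 0.1876], 0.87)]
knob_grip [([0.5391, 0.2509, 0.2052], 0.63)]
bolt_axis [([0.4906, 0.268, 0.1892], 0.72)]
```

The knob is at its stop, with the ball 44.5 mm sideways (1.1 rad) and pressing back with 21 N. I retract and check.

Call:
send_rows(deltas="0 0 -0.02 0;0 0 -0.06 0;0 0 -0.1 0;0 0 -0.12 0;0 0 -0.12 0")

```text
t: 20.45
eef_pos: [0.5378, 0.2555, 0.3437]
tool_rot: [0.0, 0.726, 0.688, 0.002]
contact_force: [0.1, 0.1, 0.0]
gripper_width: -0.001
grasp_force: 0.0
```

Run:
```python
from h import *
print(bot.get_obs()['contact_force'],bot.get_obs()['eef_pos'])
for n in ['side','scene']:
    p=snap(n); lm(p,['knob_grip','bolt_axis','cylinder_center','vial_mid','buffer_mid'])
cv2.imwrite('pics/s7.png',cv2.resize(p['img'][170:310,200:400,::-1],None,fx=4,fy=4))
p=snap('wrist');lm(p,['knob_grip','cylinder_center'])
```

```text
[0.07946298 0.12971697 0.00751925] [0.53784775 0.25545855 0.34368329]
knob_grip [([0.5332, 0.2516, 0.205], 0.43)]
bolt_axis [([0.4916, 0.265, 0.1907], 0.8)]
cylinder_center [([0.4846, 0.1585, 0.1071], 0.86), ([0.6614, 0.2072, 0.0193], 0.58)]
vial_mid [([0.3744, 0.3678, 0.0104], 0.75)]
buffer_mid []
knob_grip []
bolt_axis [([0.4947, 0.2664, 0.1926], 0.57), ([0.4779, -0.1106, 0.0389], 0.51)]
cylinder_center [([0.4852, 0.1604, 0.1093], 0.96), ([0.6567, 0.2045, 0.0195], 0.41)]
vial_mid [([0.4221, 0.0024, 0.021], 0.45)]
buffer_mid [([0.4781, -0.1095, 0.0418], 0.59)]
knob_grip [([0.5366, 0.249, 0.2063], 0.71)]
cylinder_center [([0.657, 0.2049, 0.0209], 0.93), ([0.4869, 0.1621, 0.104], 0.66)]
```

View pics/s7.png

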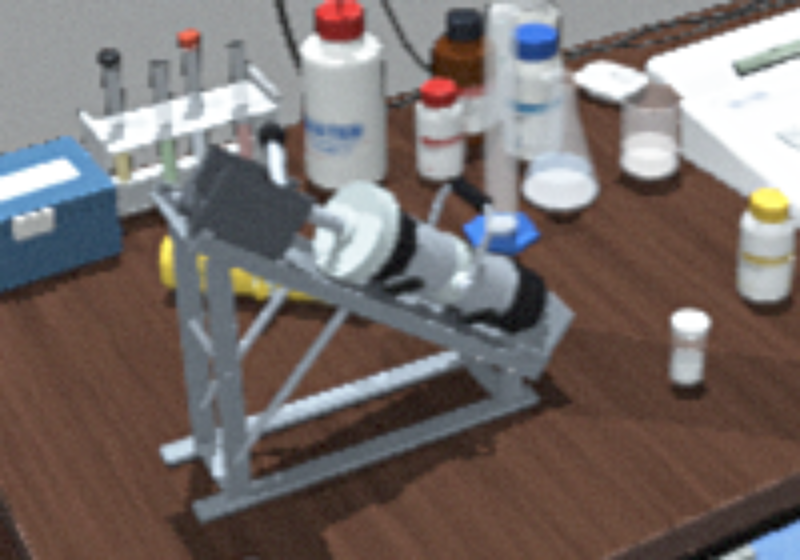

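The cylinder lies in the saddles, the cup covers its upper cap at (395,240), and the knob is turned down behind the guide at (272,132). The vial and bottle have not moved. I hand in.

```bash
python3 -c "
from station import bot
print(bot.hand_in())"
```

```text
the job is handed in; nothing more can be done
None
```

The cylinder lies in the stand with its heavy end at the foot, and the bolt is down with its knob turned into the notch to about 1.1 rad. The job was handed in after about 21 of the 54 s; no verdict came back, and by the cameras the cylinder's centre is about 3 mm from the seat.

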